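# Roll the fillable dumbbell filler-up and tip its cap open

## Task

The empty fillable dumbbell is lying with its filler cap turned away to the side or underneath. Roll it along the bench, without lifting it, until it rests with the cap squarely on top; only then press gently down on the cap's ribbed tail so that the rocker cap tips fully open, ready for filling. Leave it lying there cap-up and open, and leave the other things on the bench alone.

Things in the scene. Friction and masses are not known exactly. Their poses are not given: they have to be found in the camera images.
- dumbbell: grey vinyl fillable dumbbell, empty (about 0.7 kg), 190 mm long: two round heads, 88 mm in diameter and 50 mm long (45 to 95 mm either side of the middle), too thick to grasp, and a 90 mm long, 40 mm thick grip between them with three thin ribs on the far side from the cap. Origin: its middle, on its axis, 44 mm above the bench; its y axis is the long axis.
- cap_hinge (a point): point over the cap's cross hinge in the top face of the shut cap, 37 mm from the dumbbell's axis (heads: 44 mm), 3 mm along y from its middle. z points outward (up when the cap is on top), y along the dumbbell towards the cap's tail. Cap: black plate 50 x 30 x 4 mm, front 28 mm along -y over a neck. It turns with the dumbbell; its turn about the grip differs each time.
- cap_tail (a point): end of the cap's tail in its top face when the cap is shut, 22 mm along y from cap_hinge (fixed to the grip, does not rock); same axes. The tail has two small ribs. Beyond it are 20 mm of free space up to the head's inner face; below it only the 40 mm thick grip. Pressing the tail towards the axis tips the front up.
- cap (a joint): the cap's rocking angle in rad: 0 shut, 0.68 fully open at its stop; it stays where it is left (needs about 3 N at the tail).
- pushup_handle: bystander: aluminium push-up handle with rubber grip and feet, 182 mm by 142 mm on the bench, 126 mm high; origin under its middle, grip along its y axis
- collar_a: bystander: yellow spring collar lying flat, ring of 58 mm diameter with two short handles along its +x, 85 mm long, 16 mm thick; origin under the ring's centre
- collar_b: bystander: second yellow spring collar, the same
- exerciser: bystander: orange finger exerciser, a ring of five bumps about 86 mm across, 18 mm thick, lying flat; origin under its centre
Mind the look-alikes: they are no part of the job. Of the things that look like the dumbbell, the middle-sized one is meant.

How it is judged:
On the way, in this order (a step that is already met when the one before it is completed fails the run):
1. the dumbbell rests on the bench with the still shut cap on top (within 0.2 rad of upright) (angle between cap_hinge's own z axis and vertical below 0.2 rad and value of joint cap below 0.15 rad and linear speed of dumbbell below 0.02 m/s), for 0.3 s.
2. the cap is tipped fully open while on top (angle between cap_hinge's own z axis and vertical below 0.25 rad and value of joint cap above 0.58 rad), for 0.2 s.
At the end, for the whole second after the job is handed in: the dumbbell lies at rest on the bench (middle 38 to 50 mm high) with the cap on top, its outward axis within 0.2 rad of vertical, the cap open beyond 0.58 of 0.68 rad, and each bystander within 20 mm of where it was (angle between cap_hinge's own z axis and vertical below 0.2 rad and value of joint cap above 0.58 rad and height (world z) of dumbbell between 0.038 and 0.05 m and linear speed of dumbbell below 0.02 m/s and distance of each of pushup_handle, collar_a, collar_b, exerciser from where it was at the start of the episode below 0.02 m); the robot touches nothing.
It fails at once if the dumbbell is lifted off the bench or stood on end (height (world z) of dumbbell above 0.06 m).
It fails at once if the dumbbell or its cap is pressed harder than 50 N (contact force between the fingers and dumbbell above 50 N).
It fails at once if a bystander is pushed more than 30 mm (distance of any of pushup_handle, collar_a, collar_b, exerciser from where it was at the start of the episode above 0.03 m).
It also fails if it takes over 64 s, if anything falls off the work surface, if the arm or the gripper's body presses on something with over 40 N, if the wrist force passes 120 N, or if a joint passes its speed limit or range.

## Robot

A 6-joint arm with a two-finger parallel gripper is mounted at the origin on the work surface. World frame = base frame: x ahead of the robot, y to its left, z up, the work surface at z = 0. Lengths are in m, angles in rad, forces in N, time in s.
With the tool pointing down it reaches from about 0.35 to 0.775 m from the base axis. Payload 7.3 kg.
Tool frame: the origin (TCP) lies on the front face of the gripper's body, between the roots of the fingers; the fingertips stand ahead of it and the grasp point (between the pads) lies 47 mm ahead of it (finger_overhang is the z of the fingertips in the tool frame, in m); z points along the fingers, y is the line along which they close (so a half turn about z gives the same grasp; the last joint's range is limited). The gripper opens to 92 mm and grips with 3 to 60 N. Pads are 19 mm wide; open, the fingers measure 130 mm over their backs; the gripper's body (75 mm by 190 mm) begins 47 mm behind the grasp point.
Start: joints at [-1.467, 0.342, 1.524, -0, 1.275, -0.146], TCP at [0.13, -0.509, 0.292] pointing down, gripper open.
Joint ranges: [-2.53, 2.53], [-0.77, 2.02], [0.04, 2.7], [-1, 4.14], [0.28, 2.66], [-3.11, 3.11]. Speed limits (rad/s): [2.57, 2.57, 3.14, 3.14, 3.14, 3.14].

## Interface

Orientations are given as [roll, pitch, yaw] about the fixed x, y, z axes, in that order (R = Rz(yaw) Ry(pitch) Rx(roll)).
In Python, from cell import * gives the robot as it stands. The module is installed in compiled form; this text tells all that it offers.
- The arm moves only by the tool arm_command, never from a script. Its argument "series" is a list of rows, each an object of numbers: "x", "y", "z": the shift along the tool's x, y, z in mm; "rx", "ry", "rz": the turn, a rotation vector about the tool's x, y, z in degrees. A call has 1 to 20 rows; each row is the pose to reach, as a shift and turn from the pose commanded when the call began, along the tool's axes at that moment; what a row does not reach only later rows make up. A row lasts 1/10 s, in which the tool goes at most 50 mm and 8.59 degrees, less where a joint would pass 70% of its speed; a pose out of reach is approached as far as the arm can. A call with a gripper value outside its range is refused whole. "hand" is the finger opening in mm, from 0 to 91.8, set as the call begins (left out, the last holds). The fingers move at their own pace and stop on an object; "squeeze" is the grip in N (left out, the last holds). Time passes only in rows, so rows that repeat a pose let the fingers close. It gives the time, the measured TCP pose, the force, the opening and the grip force at its end, in the units of the state.
- observe(): the state, without advancing time (a new reading comes with each control period).
- read_camera(name): name is "side" or "top"; returns a dict with "pixels" (480x640x3 uint8, blue, green, red), "K" (3x3 intrinsics, pixels), "rvec" (rotation vector, rad) and "tvec" (3), from world to camera coordinates, as OpenCV has them. Camera axes: x right, y down, z forward; pixel columns grow to the right and rows downward; lengths in m; the calibration is good to about 2 mm. A picture is of the moment at which its call begins. There is no depth.
- hand_in(): hands the job in; it is judged then, once.
Trained networks look in a picture, given as the dict that the camera call returned (one of the last four; its "shot" number tells which), for a name from the list of things; names that differ only in an ending like _2 or _b are one class to them, and where a whole thing is asked for, a point or a joint stands for the part that bears it (a point fixed in the world has none). Each returns a list of dicts, best first, with "confidence" (0 to 1); they miss things now and then, are a little off and sometimes report something else, mostly with a low value. They report only what shows in the picture. A call takes as long as a camera call. They do not tell look-alikes from the thing itself.
- boxes_of(picture, query): "point" ([x, y, z] in m, in world coordinates, good to about 4 mm: the middle of the surface that is visible of it).
- trace(picture, query): "pixels" (480x640 bool, what is visible of it).
- mark_of(picture, query): "point" ([x, y, z] in m, in world coordinates, good to about 4 mm: a listed point, or the origin of a listed thing).
The state is a dict: "time": time; "qpos": joint angles; "qvel": joint speeds; "joint_efforts": joint torques, N m; "tool_pos": TCP position; "tool_rot": TCP orientation; "contact_force": force on the tool from outside, world axes, zero at the start; "torque": the same for the moment, N m; "opening": finger opening in m; "grip_force": force on a finger pad.
Only numpy, scipy, OpenCV 4.12 (cv2) and the standard library are available. Lean on these libraries where they do the work, as an engineer would, in place of code of your own. Each camera call takes 0.05 s, during which the arm holds its last target. There are 200 camera calls.

## Working session

There is one attempt and no reset: what is moved stays moved. The work goes in short steps, Python scripts to look and compute and a tool call to move; the robot and the scene stay as the last step left them, time stands still between calls to the robot, and variables do not carry over. Pictures are saved under pics/ and viewed, at most 10 in all, crops included, and the job is handed in when it is done.

Besides the shell and the picture viewer there is one more tool, called after "Call:" as name([rows], argument=value, ...), one row to a line, values as JSON. arm_command: Moves the arm, as the interface text tells. Its arguments: {"type":"object","properties":{"series":{"type":"array"},"hand":{"type":"number"},"squeeze":{"type":"number"}},"required":["series"]}

```bash
mkdir -p pics; python3 - <<'E'
from cell import *
import cv2
s=observe();print({k:s[k] for k in('time','tool_pos','tool_rot','opening')}); print(globals().get('finger_overhang'))
for n in('top','side'):
    p=read_camera(n);cv2.imwrite(f'pics/{n}0.png',p['pixels'])
    for q in('dumbbell','cap_hinge','cap_tail','pushup_handle','collar_a','exerciser'):
        print(n,q,[(d['point'] if not hasattr(d['point'],'round') else d['point'].round(3).tolist(),round(d['confidence'],2)) for d in mark_of(p,q)])
E
```

```text
{'time': 0.0, 'tool_pos': array([ 0.12976087, -0.50839967,  0.29154588]), 'tool_rot': array([-3.14006877e+00, -1.95864937e-04,  2.49804255e-01]), 'opening': 0.09149562789176194}
0.0655
top dumbbell [([0.7722, -0.1084, 0.0285], 0.88), ([0.735, 0.1602, 0.0541], 0.77), ([0.5379, -0.0718, 0.0464], 0.69)]
top cap_hinge [([0.7348, 0.1638, 0.1083], 0.89), ([0.7664, -0.1052, 0.0564], 0.59), ([0.6476, -0.4143, -0.0036], 0.42)]
top cap_tail [([0.7641, -0.0912, 0.0592], 0.67), ([0.7345, 0.1951, 0.1084], 0.61)]
top pushup_handle [([0.4709, 0.4305, -0.0028], 0.72)]
top collar_a [([0.4855, -0.3993, 0.0022], 0.82), ([0.6479, -0.4133, -0.0067], 0.76)]
top exerciser [([0.6685, 0.4031, 0.0029], 0.61)]
side dumbbell [([0.5357, -0.0659, 0.0474], 0.96), ([0.7673, -0.1135, 0.0313], 0.69), ([0.7345, 0.1609, 0.058], 0.55)]
side cap_hinge [([0.7312, 0.1673, 0.1087], 0.61), ([0.7671, -0.1082, 0.0584], 0.57)]
side cap_tail [([0.7327, 0.1933, 0.1106], 0.67), ([0.5507, -0.0446, 0.0061], 0.56), ([0.7625, -0.0883, 0.0541], 0.47)]
side pushup_handle [([0.4722, 0.432, -0.0006], 0.69)]
side collar_a [([0.4926, -0.4011, 0.0032], 0.78), ([0.6472, -0.4157, -0.0028], 0.67)]
side exerciser [([0.6678, 0.4001, 0.0015], 0.66)]
```

View pics/top0.png

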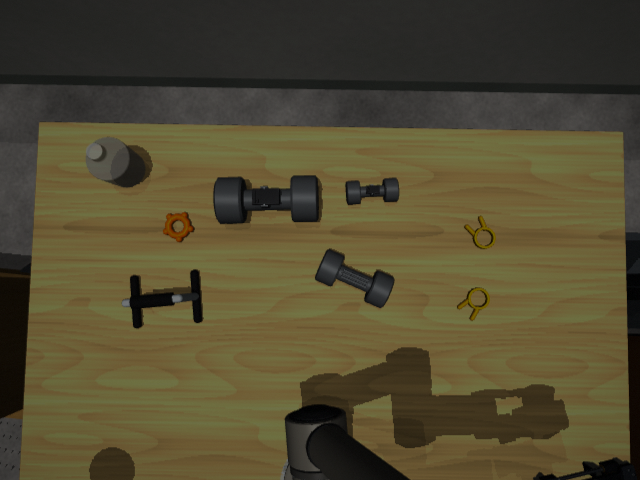

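View pics/side0.png

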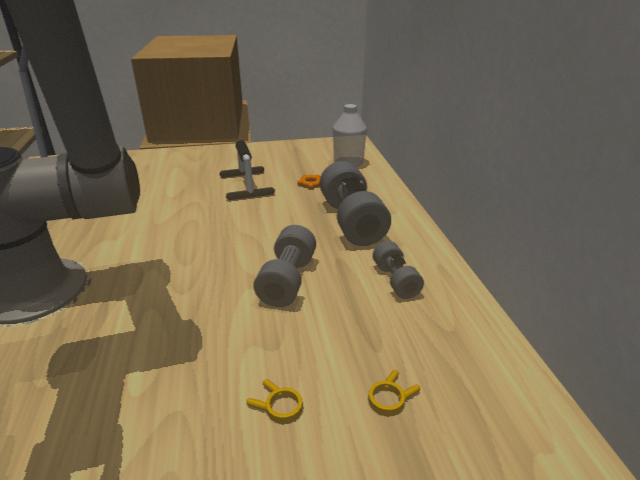

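The mid-sized dumbbell lies at px (355,278) in the top view and (285,265) in the side view. Ribs face up, so the cap is underneath. The large look-alike is at (267,200) and the small one at (372,190). I'll zoom in to get the rib angle.

```bash
cat > h.py <<'E'
from cell import *
import cv2, numpy as np
def proj(p,X): return cv2.projectPoints(np.float64(X).reshape(-1,1,3),p['rvec'],p['tvec'],p['K'],None)[0].reshape(-1,2)
def ray(p,uv,z):
    R=cv2.Rodrigues(np.float64(p['rvec']))[0];t=np.float64(p['tvec']).ravel();c=-R.T@t
    d=R.T@np.linalg.inv(p['K'])@np.array([uv[0],uv[1],1.]);return c+d*(z-c[2])/d[2]
def mine(p,q,ctr,r=0.13):
    return [(np.round(d['point'],4).tolist(),round(d['confidence'],2)) for d in mark_of(p,q) if np.hypot(*(np.array(d['point'])[:2]-ctr))<r]
def mask(p,ctr):
    u=proj(p,[*ctr,.044])[0]
    for d in trace(p,'dumbbell'):
        m=d['pixels'];c=np.argwhere(m).mean(0)[::-1]
        if np.hypot(*(c-u))<25: return m
def axis(p,ctr):
    m=mask(p,ctr); a=np.argwhere(m)[:,::-1].astype(float)
    r=cv2.minAreaRect(a.astype(np.float32)); b=cv2.boxPoints(r)
    c=a.mean(0); w,v=np.linalg.eigh(np.cov((a-c).T)); d=v[:,1]
    P=ray(p,r[0],.044);A=ray(p,c-40*d,.044);B=ray(p,c+40*d,.044);e=B-A;e*=np.sign(e[1])
    return P,np.degrees(np.arctan2(-e[0],e[1])),r
def crop(p,ctr,f,w=60):
    u=proj(p,[*ctr,.044])[0].astype(int);i=p['pixels'][max(u[1]-w,0):u[1]+w,max(u[0]-w,0):u[0]+w]
    i=cv2.resize(i,(590,590),interpolation=cv2.INTER_CUBIC);return np.clip(i*f,0,255).astype(np.uint8)
def look(name,ctr):
    ps=[read_camera('top'),read_camera('side')]
    cv2.imwrite(f'pics/{name}.png',cv2.resize(np.hstack([crop(p,ctr,2.2) for p in ps]),(800,400)))
    P,a,r=axis(ps[0],ctr);print('top axis',P.round(4),'yaw',a.round(2),r)
    for p in ps:
        for q in('dumbbell','cap_hinge','cap_tail'):print(q,mine(p,q,ctr))
    return ps
E
python3 -c "
from h import *
look('a',(.537,-.069))"
```

```text
top axis [ 0.534  -0.0663  0.044 ] yaw -22.22 ((354.1751708984375, 277.9517822265625), (76.75712585449219, 35.90920639038086), 22.47943687438965)
dumbbell []
cap_hinge []
cap_tail []
dumbbell [([0.5363, -0.063, 0.0462], 0.95)]
cap_hinge []
cap_tail [([0.5482, -0.0463, 0.0096], 0.53)]
```

View pics/a.png

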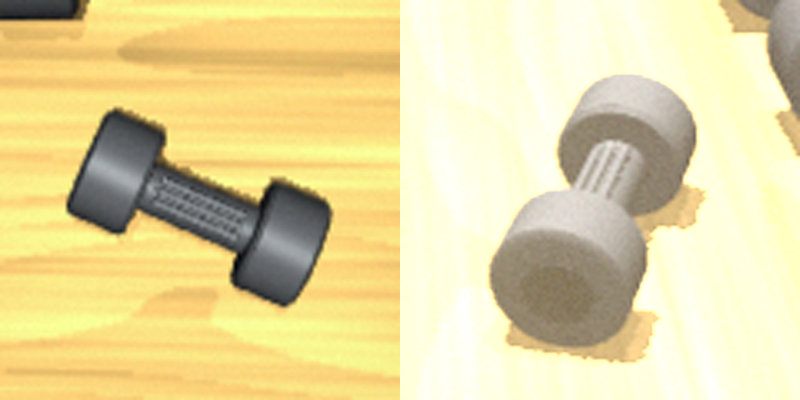

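The ribs sit almost straight up, so the cap is about 180° under. There's free space on the robot side. I'll push both heads towards the robot, with the fingers spread along the dumbbell axis.

Call:
arm_command([
  {"x": 564, "y": -285, "z": 92, "rz": 36.5},
  {"x": 564, "y": -285, "z": 92, "rz": 36.5},
  {"x": 564, "y": -285, "z": 92, "rz": 36.5},
  {"x": 564, "y": -285, "z": 92, "rz": 36.5},
  {"x": 564, "y": -285, "z": 92, "rz": 36.5},
  {"x": 564, "y": -285, "z": 92, "rz": 36.5},
  {"x": 564, "y": -285, "z": 92, "rz": 36.5},
  {"x": 564, "y": -285, "z": 92, "rz": 36.5},
  {"x": 564, "y": -285, "z": 92, "rz": 36.5},
  {"x": 564, "y": -285, "z": 92, "rz": 36.5},
  {"x": 564, "y": -285, "z": 92, "rz": 36.5},
  {"x": 564, "y": -285, "z": 92, "rz": 36.5},
  {"x": 564, "y": -285, "z": 92, "rz": 36.5},
  {"x": 564, "y": -285, "z": 92, "rz": 36.5},
  {"x": 564, "y": -285, "z": 92, "rz": 36.5},
  {"x": 564, "y": -285, "z": 92, "rz": 36.5},
  {"x": 564, "y": -285, "z": 92, "rz": 36.5},
  {"x": 564, "y": -285, "z": 92, "rz": 36.5},
], hand=91.8)

```text
invalid input
```

Call:
arm_command([
  {"x": 564, "y": -285, "z": 92, "rx": 0, "ry": 0, "rz": 36.5},
  {"x": 564, "y": -285, "z": 92, "rx": 0, "ry": 0, "rz": 36.5},
  {"x": 564, "y": -285, "z": 92, "rx": 0, "ry": 0, "rz": 36.5},
  {"x": 564, "y": -285, "z": 92, "rx": 0, "ry": 0, "rz": 36.5},
  {"x": 564, "y": -285, "z": 92, "rx": 0, "ry": 0, "rz": 36.5},
  {"x": 564, "y": -285, "z": 92, "rx": 0, "ry": 0, "rz": 36.5},
  {"x": 564, "y": -285, "z": 92, "rx": 0, "ry": 0, "rz": 36.5},
  {"x": 564, "y": -285, "z": 92, "rx": 0, "ry": 0, "rz": 36.5},
  {"x": 564, "y": -285, "z": 92, "rx": 0, "ry": 0, "rz": 36.5},
  {"x": 564, "y": -285, "z": 92, "rx": 0, "ry": 0, "rz": 36.5},
  {"x": 564, "y": -285, "z": 92, "rx": 0, "ry": 0, "rz": 36.5},
  {"x": 564, "y": -285, "z": 92, "rx": 0, "ry": 0, "rz": 36.5},
  {"x": 564, "y": -285, "z": 92, "rx": 0, "ry": 0, "rz": 36.5},
  {"x": 564, "y": -285, "z": 92, "rx": 0, "ry": 0, "rz": 36.5},
  {"x": 564, "y": -285, "z": 92, "rx": 0, "ry": 0, "rz": 36.5},
  {"x": 564, "y": -285, "z": 92, "rx": 0, "ry": 0, "rz": 36.5},
])

```text
time: 2.75
tool_pos: [0.6052, -0.0938, 0.2002]
tool_rot: [3.141, 0.001, -0.388]
contact_force: [0.1, 0.1, 0.4]
opening: 0.092
grip_force: 0.0
```

Call:
arm_command([
  {"x": 0, "y": 0, "z": 50, "rx": 0, "ry": 0, "rz": 0},
  {"x": 0, "y": 0, "z": 100, "rx": 0, "ry": 0, "rz": 0},
  {"x": 0, "y": 0, "z": 102, "rx": 0, "ry": 0, "rz": 0},
  {"x": -10, "y": 0, "z": 102, "rx": 0, "ry": 0, "rz": 0},
  {"x": -16, "y": 0, "z": 102, "rx": 0, "ry": 0, "rz": 0},
  {"x": -19, "y": 0, "z": 102, "rx": 0, "ry": 0, "rz": 0},
  {"x": -21, "y": 0, "z": 102, "rx": 0, "ry": 0, "rz": 0},
  {"x": -23, "y": 0, "z": 102, "rx": 0, "ry": 0, "rz": 0},
  {"x": -26, "y": 0, "z": 102, "rx": 0, "ry": 0, "rz": 0},
  {"x": -29, "y": 0, "z": 102, "rx": 0, "ry": 0, "rz": 0},
  {"x": -32, "y": 0, "z": 102, "rx": 0, "ry": 0, "rz": 0},
  {"x": -35, "y": 0, "z": 102, "rx": 0, "ry": 0, "rz": 0},
  {"x": -38, "y": 0, "z": 102, "rx": 0, "ry": 0, "rz": 0},
  {"x": -41, "y": 0, "z": 102, "rx": 0, "ry": 0, "rz": 0},
  {"x": -44, "y": 0, "z": 102, "rx": 0, "ry": 0, "rz": 0},
  {"x": -46, "y": 0, "z": 102, "rx": 0, "ry": 0, "rz": 0},
  {"x": -48, "y": 0, "z": 102, "rx": 0, "ry": 0, "rz": 0},
  {"x": -49, "y": 0, "z": 102, "rx": 0, "ry": 0, "rz": 0},
  {"x": -50, "y": 0, "z": 102, "rx": 0, "ry": 0, "rz": 0},
  {"x": -50, "y": 0, "z": 102, "rx": 0, "ry": 0, "rz": 0},
])

```text
time: 4.75
tool_pos: [0.5595, -0.0742, 0.0982]
tool_rot: [3.141, 0.0, -0.387]
contact_force: [-1.2, -1.2, -0.6]
opening: 0.0918
grip_force: 0.0
```

```bash
python3 -c "
from h import *
look('b',(.51,-.055)); print(observe()['time'])"
```

```text
top axis [ 0.4938 -0.0488  0.044 ] yaw -18.56 ((347.17047119140625, 293.45733642578125), (75.56049346923828, 25.583627700805664), 22.203481674194336)
dumbbell [([0.5076, -0.0546, 0.047], 0.67)]
cap_hinge []
cap_tail []
dumbbell [([0.504, -0.0531, 0.0448], 0.59)]
cap_hinge []
cap_tail []
5.2
```

View pics/b.png

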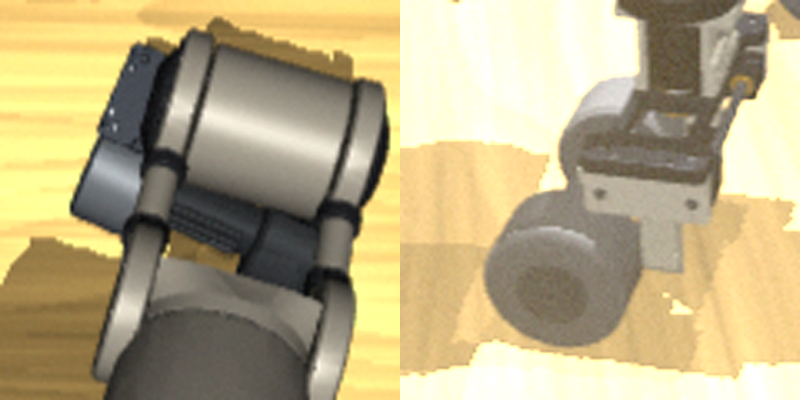

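Call:
arm_command([
  {"x": -3, "y": 0, "z": 0, "rx": 0, "ry": 0, "rz": 0},
  {"x": -8, "y": 0, "z": 0, "rx": 0, "ry": 0, "rz": 0},
  {"x": -13, "y": 0, "z": 0, "rx": 0, "ry": 0, "rz": 0},
  {"x": -18, "y": 0, "z": 0, "rx": 0, "ry": 0, "rz": 0},
  {"x": -23, "y": 0, "z": 0, "rx": 0, "ry": 0, "rz": 0},
  {"x": -28, "y": 0, "z": 0, "rx": 0, "ry": 0, "rz": 0},
  {"x": -33, "y": 0, "z": 0, "rx": 0, "ry": 0, "rz": 0},
  {"x": -38, "y": 0, "z": 0, "rx": 0, "ry": 0, "rz": 0},
  {"x": -43, "y": 0, "z": 0, "rx": 0, "ry": 0, "rz": 0},
  {"x": -48, "y": 0, "z": 0, "rx": 0, "ry": 0, "rz": 0},
  {"x": -53, "y": 0, "z": 0, "rx": 0, "ry": 0, "rz": 0},
  {"x": -58, "y": 0, "z": 0, "rx": 0, "ry": 0, "rz": 0},
  {"x": -63, "y": 0, "z": 0, "rx": 0, "ry": 0, "rz": 0},
  {"x": -68, "y": 0, "z": 0, "rx": 0, "ry": 0, "rz": 0},
  {"x": -72, "y": 0, "z": 0, "rx": 0, "ry": 0, "rz": 0},
  {"x": -76, "y": 0, "z": 0, "rx": 0, "ry": 0, "rz": 0},
  {"x": -79, "y": 0, "z": 0, "rx": 0, "ry": 0, "rz": 0},
  {"x": -81, "y": 0, "z": 0, "rx": 0, "ry": 0, "rz": 0},
  {"x": -82, "y": 0, "z": 0, "rx": 0, "ry": 0, "rz": 0},
])

```text
time: 7.1
tool_pos: [0.4835, -0.0433, 0.0982]
tool_rot: [3.141, 0.0, -0.387]
contact_force: [0.4, 0.2, 0.2]
opening: 0.0918
grip_force: 0.0
```

Call:
arm_command([
  {"x": 20, "y": 0, "z": 0, "rx": 0, "ry": 0, "rz": 0},
  {"x": 50, "y": 0, "z": 0, "rx": 0, "ry": 0, "rz": 0},
  {"x": 70, "y": 0, "z": -50, "rx": 0, "ry": 0, "rz": 0},
  {"x": 90, "y": 50, "z": -100, "rx": 0, "ry": 0, "rz": 0},
  {"x": 110, "y": 90, "z": -150, "rx": 0, "ry": 0, "rz": 0},
  {"x": 110, "y": 140, "z": -150, "rx": 0, "ry": 0, "rz": 0},
  {"x": 110, "y": 190, "z": -150, "rx": 0, "ry": 0, "rz": 0},
  {"x": 110, "y": 240, "z": -150, "rx": 0, "ry": 0, "rz": 0},
  {"x": 110, "y": 240, "z": -150, "rx": 0, "ry": 0, "rz": 0},
])

```text
time: 8.0
tool_pos: [0.4935, -0.3102, 0.2487]
tool_rot: [3.14, -0.001, -0.389]
contact_force: [0.6, 0.7, -0.0]
opening: 0.0916
grip_force: 0.0
```

```bash
python3 -c "
from h import *
look('c',(.43,-.022)); print(observe()['time'])"
```

```text
top axis [ 0.4252 -0.0228  0.044 ] yaw -22.58 ((336.6206970214844, 320.0517272949219), (77.07687377929688, 35.321434020996094), 23.198591232299805)
dumbbell [([0.4304, -0.0239, 0.0461], 0.84)]
cap_hinge [([0.4422, -0.0259, 0.0778], 0.56)]
cap_tail [([0.4536, -0.0087, 0.0781], 0.95), ([0.4264, -0.0243, 0.044], 0.66)]
dumbbell [([0.4282, -0.0215, 0.0446], 0.88)]
cap_hinge [([0.4473, -0.0251, 0.0694], 0.61)]
cap_tail [([0.4521, -0.0029, 0.0796], 0.58)]
8.45
```

View pics/c.png

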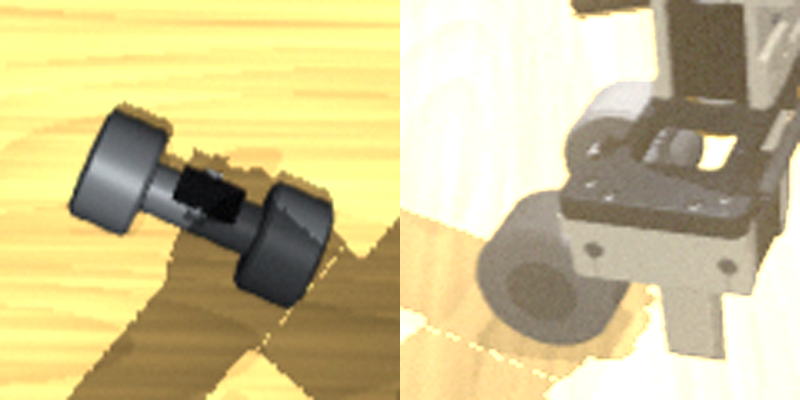

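The cap is visible on top, at px (210,195) in the left crop, and tilted about 26° away from the robot. That needs about 20 mm more roll.

Call:
arm_command([
  {"x": -20, "y": -50, "z": 0, "rx": 0, "ry": 0, "rz": 0},
  {"x": -40, "y": -95, "z": 0, "rx": 0, "ry": 0, "rz": 0},
  {"x": -60, "y": -140, "z": 0, "rx": 0, "ry": 0, "rz": 0},
  {"x": -70, "y": -188, "z": 0, "rx": 0, "ry": 0, "rz": 0},
  {"x": -80, "y": -236, "z": 10, "rx": 0, "ry": 0, "rz": 0},
  {"x": -80, "y": -240, "z": 50, "rx": 0, "ry": 0, "rz": 0},
  {"x": -80, "y": -240, "z": 100, "rx": 0, "ry": 0, "rz": 0},
  {"x": -80, "y": -240, "z": 148, "rx": 0, "ry": 0, "rz": 0},
  {"x": -95, "y": -240, "z": 150, "rx": 0, "ry": 0, "rz": 0},
  {"x": -108, "y": -240, "z": 150, "rx": 0, "ry": 0, "rz": 0},
  {"x": -112, "y": -240, "z": 150, "rx": 0, "ry": 0, "rz": 0},
  {"x": -115, "y": -240, "z": 150, "rx": 0, "ry": 0, "rz": 0},
  {"x": -118, "y": -240, "z": 150, "rx": 0, "ry": 0, "rz": 0},
  {"x": -121, "y": -240, "z": 150, "rx": 0, "ry": 0, "rz": 0},
  {"x": -124, "y": -240, "z": 150, "rx": 0, "ry": 0, "rz": 0},
  {"x": -127, "y": -240, "z": 150, "rx": 0, "ry": 0, "rz": 0},
  {"x": -129, "y": -240, "z": 150, "rx": 0, "ry": 0, "rz": 0},
  {"x": -131, "y": -240, "z": 150, "rx": 0, "ry": 0, "rz": 0},
  {"x": -132, "y": -240, "z": 150, "rx": 0, "ry": 0, "rz": 0},
  {"x": -132, "y": -240, "z": 150, "rx": 0, "ry": 0, "rz": 0},
])

```text
time: 10.45
tool_pos: [0.4631, -0.035, 0.0982]
tool_rot: [3.141, 0.0, -0.387]
contact_force: [0.1, 0.7, -0.4]
opening: 0.0916
grip_force: 0.0
```

Call:
arm_command([
  {"x": 15, "y": 0, "z": 0, "rx": 0, "ry": 0, "rz": 0},
  {"x": 45, "y": 0, "z": 0, "rx": 0, "ry": 0, "rz": 0},
  {"x": 85, "y": 0, "z": 0, "rx": 0, "ry": 0, "rz": 0},
  {"x": 120, "y": 10, "z": -35, "rx": 0, "ry": 0, "rz": 0},
  {"x": 150, "y": 20, "z": -75, "rx": 0, "ry": 0, "rz": 0},
  {"x": 170, "y": 20, "z": -120, "rx": 0, "ry": 0, "rz": 0},
  {"x": 170, "y": 20, "z": -150, "rx": 0, "ry": 0, "rz": 0},
  {"x": 170, "y": 20, "z": -150, "rx": 0, "ry": 0, "rz": 0},
])

```text
time: 11.25
tool_pos: [0.6153, -0.1187, 0.2533]
tool_rot: [-3.141, -0.01, -0.388]
contact_force: [0.5, 0.5, 0.1]
opening: 0.0916
grip_force: 0.0
```

```bash
python3 -c "
from h import *
look('d',(.41,-.015))
for k in range(2):
  for n in('top','side'):
    p=read_camera(n)
    for q in('dumbbell','cap_hinge','cap_tail'):print(n,q,mine(p,q,(.41,-.015)))
print(observe()['time'])"
```

```text
top axis [0.4234 0.021  0.044 ] yaw -27.48 ((319.595947265625, 320.4109802246094), (44.709720611572266, 33.82489013671875), 20.556045532226562)
dumbbell [([0.408, -0.0151, 0.0487], 0.57)]
cap_hinge [([0.4143, -0.0149, 0.0793], 0.87)]
cap_tail [([0.4167, 0.004, 0.0827], 0.59)]
dumbbell [([0.4066, -0.0119, 0.0448], 0.97)]
cap_hinge [([0.4104, -0.0091, 0.0789], 0.86)]
cap_tail [([0.4169, 0.0101, 0.0819], 0.9)]
top dumbbell [([0.4078, -0.0149, 0.0458], 0.55)]
top cap_hinge [([0.4105, -0.0105, 0.0798], 0.53)]
top cap_tail [([0.4175, 0.0053, 0.081], 0.68)]
side dumbbell [([0.4074, -0.0125, 0.0456], 0.71)]
side cap_hinge [([0.4109, -0.0107, 0.0761], 0.91)]
side cap_tail [([0.4181, 0.0086, 0.0837], 0.77)]
top dumbbell [([0.4091, -0.0178, 0.0457], 0.58)]
top cap_hinge [([0.4096, -0.0129, 0.0836], 0.6)]
top cap_tail [([0.4166, 0.0105, 0.0815], 0.71)]
side dumbbell [([0.4099, -0.0165, 0.0455], 0.76)]
side cap_hinge [([0.4103, -0.0107, 0.0761], 0.63), ([0.4205, 0.0095, 0.0819], 0.29)]
side cap_tail [([0.4171, 0.009, 0.0813], 0.61)]
12.5
```

View pics/d.png

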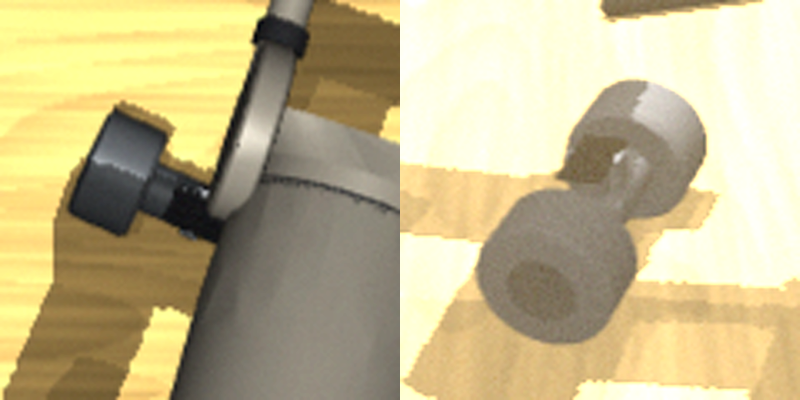

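```bash
cat > ov.py <<'E'
from h import *
p=read_camera('side');C=np.array([.408,-.0148,.044]);u=np.array([.378,.926,0]);n=np.array([.926,-.378,0]);z=np.array([0,0,1.])
b=proj(p,C)[0].astype(int);w=40;o=b-w;s=9.9
im=cv2.resize(np.clip(p['pixels'][o[1]:o[1]+2*w,o[0]:o[0]+2*w]*3.0,0,255).astype(np.uint8),(792,792),interpolation=cv2.INTER_CUBIC)
def dr(X,c):cv2.polylines(im,[((proj(p,X)-o+.5)*s).astype(int).reshape(-1,1,2)],True,c,1)
for a,c in((-10,(255,0,0)),(0,(0,200,0)),(10,(0,0,255))):
    t=np.radians(a);r=np.cos(t)*z+np.sin(t)*n;q=np.cos(t)*n-np.sin(t)*z
    dr([C+.037*r+l*u+m*q for l,m in((-.025,-.015),(-.025,.015),(.025,.015),(.025,-.015))],c)
for e in(-.095,.045):
    dr([C+e*u+.044*(np.cos(k)*n+np.sin(k)*z) for k in np.linspace(0,6.28,40)],(255,0,255))
cv2.imwrite('pics/e.png',cv2.resize(im,(600,600)))
E
python3 ov.py
```

```text
(no output)
```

View pics/e.png

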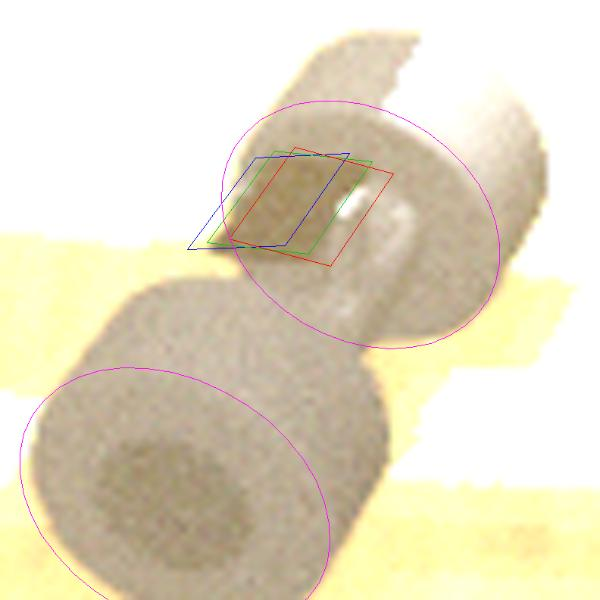

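The overlay shows the black cap plate within about 3° of upright (green outline, dark plate around px (285,205)). Next I'll close the fingers, turn 90° and go above the tail.

Call:
arm_command([
  {"x": -40, "y": -10, "z": 0, "rx": 0, "ry": 0, "rz": -8},
  {"x": -85, "y": -20, "z": 0, "rx": 0, "ry": 0, "rz": -16},
  {"x": -130, "y": -30, "z": 10, "rx": 0, "ry": 0, "rz": -24},
  {"x": -175, "y": -40, "z": 20, "rx": 0, "ry": 0, "rz": -32},
  {"x": -215, "y": -46, "z": 30, "rx": 0, "ry": 0, "rz": -40},
  {"x": -230, "y": -46, "z": 40, "rx": 0, "ry": 0, "rz": -48},
  {"x": -230, "y": -46, "z": 40, "rx": 0, "ry": 0, "rz": -56},
  {"x": -230, "y": -46, "z": 40, "rx": 0, "ry": 0, "rz": -64},
  {"x": -230, "y": -46, "z": 40, "rx": 0, "ry": 0, "rz": -72},
  {"x": -230, "y": -46, "z": 40, "rx": 0, "ry": 0, "rz": -80},
  {"x": -230, "y": -46, "z": 40, "rx": 0, "ry": 0, "rz": -88},
  {"x": -230, "y": -46, "z": 40, "rx": 0, "ry": 0, "rz": -90},
  {"x": -230, "y": -46, "z": 40, "rx": 0, "ry": 0, "rz": -90},
  {"x": -230, "y": -46, "z": 40, "rx": 0, "ry": 0, "rz": -90},
], hand=0)

```text
time: 13.95
tool_pos: [0.4175, 0.0118, 0.2083]
tool_rot: [3.141, 0.0, 1.182]
contact_force: [0.4, 0.3, 0.0]
opening: 0.0001
grip_force: 0.0
```

```bash
python3 -c "
from h import *
p=read_camera('side')
for q in('dumbbell','cap_hinge','cap_tail'):print(q,mine(p,q,(.41,-.015)))
s=observe();print(s['time'],s['tool_pos'],s['tool_rot'],s['opening'],s['contact_force'])
d=np.array([.4196,.0114])-s['tool_pos'][:2];y=s['tool_rot'][2]
print('x',1e3*(d@[np.cos(y),np.sin(y)]),'y',1e3*(d@[np.sin(y),-np.cos(y)]),'tip',s['tool_pos'][2]-.0655)
cv2.imwrite('pics/f.png',cv2.resize(crop(p,(.41,-.015),2.2),(500,500)))"
```

```text
dumbbell [([0.4066, -0.0155, 0.0431], 0.66)]
cap_hinge [([0.4143, -0.0054, 0.0759], 0.79)]
cap_tail [([0.4219, 0.0075, 0.0806], 0.86)]
14.15 [0.41752554 0.01175315 0.20821801] [3.14147458e+00 4.26679164e-05 1.18300125e+00] 0.00042156483562462915 [-0.43976259  0.06426339 -0.75863251]
x 0.4575302323952654 y 2.0539679635531924 tip 0.14271801302816867
```

View pics/f.png

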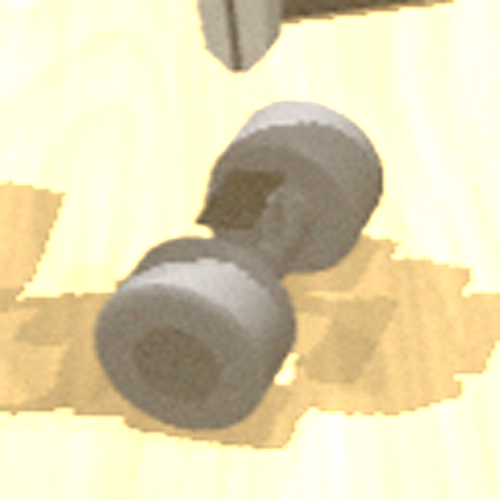

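The fingers hang at px (240,40), above the tail, and the cap is still upright and shut. I'll lower to just above the tail, then press in small steps.

Call:
arm_command([
  {"x": 0, "y": 2, "z": 30, "rx": 0, "ry": 0, "rz": 0},
  {"x": 0, "y": 2, "z": 45, "rx": 0, "ry": 0, "rz": 0},
  {"x": 0, "y": 2, "z": 53, "rx": 0, "ry": 0, "rz": 0},
  {"x": 0, "y": 2, "z": 57, "rx": 0, "ry": 0, "rz": 0},
  {"x": 0, "y": 2, "z": 57, "rx": 0, "ry": 0, "rz": 0},
  {"x": 0, "y": 2, "z": 57, "rx": 0, "ry": 0, "rz": 0},
])

```text
time: 14.75
tool_pos: [0.4198, 0.0109, 0.1517]
tool_rot: [3.14, -0.0, 1.184]
contact_force: [-0.6, -0.1, -0.3]
opening: -0.0
grip_force: 0.0
```

Call:
arm_command([
  {"x": 0, "y": 0, "z": 1, "rx": 0, "ry": 0, "rz": 0},
  {"x": 0, "y": 0, "z": 2, "rx": 0, "ry": 0, "rz": 0},
  {"x": 0, "y": 0, "z": 3, "rx": 0, "ry": 0, "rz": 0},
  {"x": 0, "y": 0, "z": 4, "rx": 0, "ry": 0, "rz": 0},
  {"x": 0, "y": 0, "z": 5, "rx": 0, "ry": 0, "rz": 0},
  {"x": 0, "y": 0, "z": 6, "rx": 0, "ry": 0, "rz": 0},
  {"x": 0, "y": 0, "z": 7, "rx": 0, "ry": 0, "rz": 0},
  {"x": 0, "y": 0, "z": 8, "rx": 0, "ry": 0, "rz": 0},
  {"x": 0, "y": 0, "z": 9, "rx": 0, "ry": 0, "rz": 0},
])

```text
time: 15.65
tool_pos: [0.4195, 0.011, 0.1422]
tool_rot: [3.141, 0.0, 1.184]
contact_force: [-0.1, 0.5, 2.8]
opening: 0.0004
grip_force: 1.8
```

Call:
arm_command([
  {"x": 0, "y": 0, "z": 1, "rx": 0, "ry": 0, "rz": 0},
  {"x": 0, "y": 0, "z": 2, "rx": 0, "ry": 0, "rz": 0},
  {"x": 0, "y": 0, "z": 3, "rx": 0, "ry": 0, "rz": 0},
  {"x": 0, "y": 0, "z": 4, "rx": 0, "ry": 0, "rz": 0},
  {"x": 0, "y": 0, "z": 5, "rx": 0, "ry": 0, "rz": 0},
  {"x": 0, "y": 0, "z": 6, "rx": 0, "ry": 0, "rz": 0},
])

```text
time: 16.25
tool_pos: [0.4194, 0.011, 0.1361]
tool_rot: [3.142, -0.0, 1.183]
contact_force: [-0.7, -0.6, 3.9]
opening: 0.0002
grip_force: 1.5
```

Call:
arm_command([
  {"x": 0, "y": 0, "z": 0.5, "rx": 0, "ry": 0, "rz": 0},
  {"x": 0, "y": 0, "z": 1, "rx": 0, "ry": 0, "rz": 0},
  {"x": 0, "y": 0, "z": 1, "rx": 0, "ry": 0, "rz": 0},
])

```text
time: 16.55
tool_pos: [0.4193, 0.011, 0.1351]
tool_rot: [-3.141, 0.0, 1.184]
contact_force: [0.5, 0.2, 3.3]
opening: 0.0004
grip_force: 1.3
```

Call:
arm_command([
  {"x": 0, "y": 0, "z": 0.5, "rx": 0, "ry": 0, "rz": 0},
  {"x": 0, "y": 0, "z": 1, "rx": 0, "ry": 0, "rz": 0},
  {"x": 0, "y": 0, "z": 1, "rx": 0, "ry": 0, "rz": 0},
])

```text
time: 16.85
tool_pos: [0.4197, 0.011, 0.1344]
tool_rot: [3.141, -0.0, 1.184]
contact_force: [0.0, 0.2, 7.1]
opening: 0.0003
grip_force: 2.4
```

Call:
arm_command([
  {"x": 0, "y": 0, "z": 0.5, "rx": 0, "ry": 0, "rz": 0},
  {"x": 0, "y": 0, "z": 0.5, "rx": 0, "ry": 0, "rz": 0},
])

```text
time: 17.05
tool_pos: [0.4199, 0.0109, 0.1342]
tool_rot: [3.14, -0.0, 1.184]
contact_force: [0.1, 0.0, 8.3]
opening: 0.0006
grip_force: 3.2
```

```bash
python3 -c "
from h import *
p=read_camera('side')
for q in('dumbbell','cap_hinge','cap_tail'):print(q,mine(p,q,(.41,-.015)))
s=observe();print(s['time'],s['tool_pos'],s['contact_force'])
cv2.imwrite('pics/g.png',crop(p,(.41,-.015),2.2,40))"
```

```text
dumbbell [([0.4077, -0.0138, 0.044], 0.97)]
cap_hinge [([0.412, -0.0072, 0.0798], 0.82)]
cap_tail [([0.4182, 0.0106, 0.083], 0.67)]
17.25 [0.41992392 0.01091575 0.13418211] [0.36811594 0.53222031 7.94896219]
```

View pics/g.png

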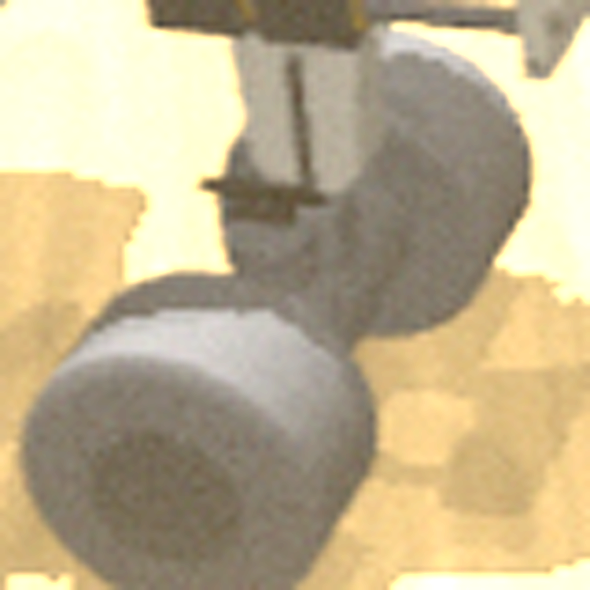

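The front is up (edge-on at px (265,195)) and the force is climbing at a fixed height, so the cap is at its stop. I'll press slightly more, then retreat straight up.

Call:
arm_command([
  {"x": 0, "y": 0, "z": 0.5, "rx": 0, "ry": 0, "rz": 0},
  {"x": 0, "y": 0, "z": 0.5, "rx": 0, "ry": 0, "rz": 0},
  {"x": 0, "y": 0, "z": 0.5, "rx": 0, "ry": 0, "rz": 0},
])

```text
time: 17.55
tool_pos: [0.4202, 0.0109, 0.1339]
tool_rot: [3.139, -0.0, 1.184]
contact_force: [0.6, -0.1, 10.0]
opening: -0.0
grip_force: 4.0
```

Call:
arm_command([
  {"x": 0, "y": 0, "z": -3, "rx": 0, "ry": 0, "rz": 0},
  {"x": 0, "y": 0, "z": -10, "rx": 0, "ry": 0, "rz": 0},
  {"x": 0, "y": 0, "z": -30, "rx": 0, "ry": 0, "rz": 0},
  {"x": 0, "y": 0, "z": -70, "rx": 0, "ry": 0, "rz": 0},
  {"x": 0, "y": 0, "z": -110, "rx": 0, "ry": 0, "rz": 0},
  {"x": 0, "y": -40, "z": -130, "rx": 0, "ry": 0, "rz": 0},
  {"x": 0, "y": -80, "z": -130, "rx": 0, "ry": 0, "rz": 0},
  {"x": 0, "y": -80, "z": -130, "rx": 0, "ry": 0, "rz": 0},
  {"x": 0, "y": -80, "z": -130, "rx": 0, "ry": 0, "rz": 0},
])

```text
time: 18.45
tool_pos: [0.3449, 0.0414, 0.2636]
tool_rot: [3.141, -0.0, 1.184]
contact_force: [1.4, 0.0, 0.7]
opening: 0.0004
grip_force: 0.0
```

```bash
python3 ov.py; python3 -c "
from h import *
for k in range(3):
  p=read_camera('side')
  for q in('dumbbell','cap_hinge','cap_tail'):print(q,mine(p,q,(.41,-.015)))
s=observe();print(s['time'],s['tool_pos'],s['contact_force'])
for q in ('pushup_handle','collar_a','exerciser'):print(q,[np.round(d['point'],3) for d in mark_of(p,q)])"
```

```text
dumbbell [([0.4089, -0.0111, 0.0454], 0.81)]
cap_hinge [([0.4115, -0.0108, 0.0764], 0.86)]
cap_tail [([0.419, 0.0094, 0.0809], 0.97)]
dumbbell [([0.4076, -0.0142, 0.0457], 0.78)]
cap_hinge [([0.4123, -0.0097, 0.0754], 0.7)]
cap_tail [([0.4207, 0.0114, 0.0847], 0.88)]
dumbbell [([0.4075, -0.0136, 0.0448], 0.75)]
cap_hinge [([0.4193, 0.0097, 0.0823], 0.46)]
cap_tail []
19.1 [0.34535039 0.04117412 0.26313418] [-0.44275432  0.05666164  0.83245594]
pushup_handle [array([0.474, 0.429, 0.004])]
collar_a [array([ 0.494, -0.398,  0.003]), array([ 0.648, -0.418, -0.003])]
exerciser [array([ 0.669,  0.402, -0.001]), array([0.416, 0.008, 0.082])]
```

View pics/e.png

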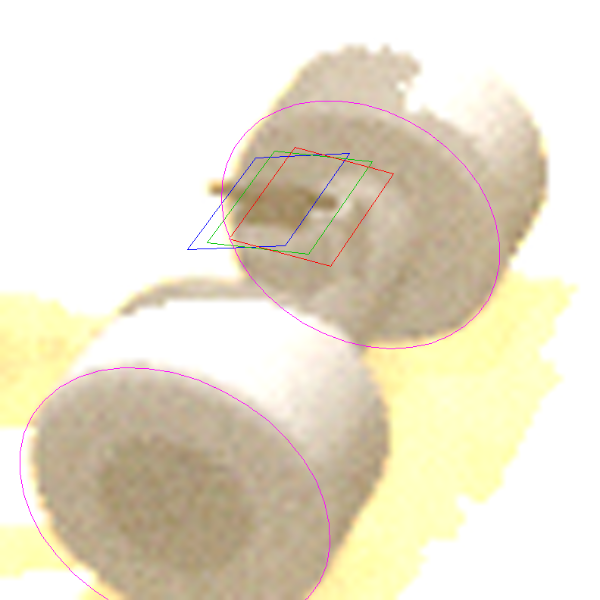

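The cap stands open, with its front edge (px 212,188 to 335,203) parallel to the upright model's edge, and the bystanders are unmoved.

```bash
python3 -c "
from cell import *
print(hand_in())"
```

```text
the job is handed in; nothing more can be done
None
```

I rolled the middle-sized dumbbell until its cap was on top, pressed the cap open to its stop, and handed the job in. The last camera check showed the cap upright and open and the bystanders within measurement error of where they started. The hand-in returned no verdict.

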